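Load a specimen cassette and set the stage clamp screw

ROBOT

A 6-joint arm with a two-finger parallel gripper is mounted at the origin on the work surface. World frame = base frame: x ahead of the robot, y to its left, z up, the work surface at z = 0. Lengths are in m, angles in rad, forces in N, time in s.
With the tool pointing down it reaches from about 0.425 to 0.95 m from the base axis. Payload 14.7 kg.
Tool frame: the origin (TCP) lies at the very end of the fingers, on their centre line; the grasp point (between the pads) lies 19 mm behind it; z points along the fingers, y is the line along which they close (so a half turn about z gives the same grasp; the last joint's range is limited). The gripper opens to 85 mm and grips with 20 to 120 N. Pads are 22 mm wide; open, the fingers measure 114 mm over their backs; the gripper's body (76 mm by 85 mm) begins 54 mm behind the grasp point. The pads swing forward as they close: fully open they stand 13 mm farther back than shut.
Start: joints at [-1.384, 0.48, 1.596, -0, 1.065, -0.047], TCP at [0.151, -0.632, 0.231] pointing down, gripper open.
Joint ranges: [-2.75, 2.75], [-0.82, 2.05], [0.23, 2.67], [-1.56, 4.7], [0.09, 2.69], [-2.92, 2.92]. Speed limits (rad/s): [1.89, 1.89, 2.39, 3.01, 3.01, 3.01].

INTERFACE

Orientations are given as a unit quaternion [x, y, z, w].
In Python, from bench import ctrl gives the robot as it stands.
- The arm moves only by the tool play_rows, never from a script. Its argument "series" is a list of rows, each a list of 4 numbers: the shift along the tool's x, y, z in mm, then the turn about the tool's z in rad. A call has 1 to 12 rows; each row is the pose to reach, as a shift and turn from the pose commanded when the call began, along the tool's axes at that moment; what a row does not reach only later rows make up. A row lasts 1/12 s, in which the tool goes at most 41.7 mm and 7.16 degrees, less where a joint would pass 70% of its speed; a pose out of reach is approached as far as the arm can. A call with a gripper value outside its range is refused whole. "jaw" is the finger opening in mm, from 0 to 85.4, set as the call begins (left out, the last holds). The fingers move at their own pace and stop on an object; "force" is the grip in N (left out, the last holds). Time passes only in rows, so rows that repeat a pose let the fingers close. It gives the time, the measured TCP pose, the force, the opening and the grip force at its end, in the units of the state.
- ctrl.get_obs(): the state, without advancing time (a new reading comes with each control period).
- ctrl.camera(name): name is "scene" or "top" or "wrist"; returns a dict with "image" (420x560x3 uint8, red, green, blue), "range_z" (420x560 float32, m along the optical axis (not along the pixel's ray), 0 where there is no reading), "vfov" (degrees; the focal length in pixels is half the picture's height over the tangent of half this angle, whatever the lens; pixels are square), "cx", "cy" (the principal point, pixels), "cam_to_world" (4x4, takes a point from camera to world coordinates); the wrist camera has in their place "tool_from_camera" (4x4, takes a point from camera to tool coordinates, whose origin is the TCP and whose axes are the flange's). Camera axes: x right, y down, z forward; pixel columns grow to the right and rows downward; lengths in m; the calibration is good to about 2 mm. A picture is of the moment at which its call begins: read the wrist's pose just before it.
- ctrl.sign_off(): hands the job in; it is judged then, once.
The state is a dict: "time_s": time; "q": joint angles; "dq": joint speeds; "tau": joint torques, N m; "ee_pos": TCP position; "ee_rot": TCP orientation; "wrist_force": force on the tool from outside, world axes, zero at the start; "moment": the same for the moment, N m; "width": finger opening in m; "finger_force": force on a finger pad.
Only numpy, scipy, OpenCV 4.12 (cv2) and the standard library are available. Lean on these libraries where they do the work, as an engineer would, in place of code of your own. Each camera call takes 0.05 s, during which the arm holds its last target. There are 200 camera calls.

TASK

Pick up the specimen cassette and lay it flat in the pocket of the stage clamp, between the side rails, and let go of it. Then turn the clamp's thumbscrew clockwise until it seats, pushing the cassette flush against the end stop, and back it off a quarter turn so that the cassette is located but not squeezed. Finish while still gripping the thumbscrew, holding it still at that setting, and leave everything else on the bench where it stands.

Things in the scene. Friction and masses are not known exactly. Their poses are not given: they have to be found in the camera images.
- cassette: specimen cassette, the loose thing to load: aluminium block with two dark square windows in its top, 50 (its x) x 90 (its y) x 22 high, 0.13 to 0.28 kg. Origin at the centre of its underside, z up. Either end may face the stop. It lies flat on the bench.
- clamp: stage clamp fixed to the bench: dark slab 120 (its x) x 230 (its y), deck 30 above the bench, origin under its centre. Along its centre line from +y to -y: end stop (12 thick, face at y = +95), pocket, sliding jaw (50 wide; stop and jaw 16 above the deck), black screw block (50 x 50, centred at y = -78, top 60 above the bench) with the upright thumbscrew on it.
- pocket (a point): on the deck: where the centre of the cassette's underside lies when flush against the end stop; axes as the clamp's, thumbscrew's axis 128 towards -y. Pocket as found: 96 to 102 long between stop and open jaw, so lower the cassette 3 to 4 towards -y from here, its length along y. Side rails (8 thick, 5 high, inner faces 58 apart, clamp y = +20 to +95) leave it 4 play each side.
- wing (a point): wing (flat grip) of the steel thumbscrew: upright bar 44 long (its x) x 12 thick (its y) x 26 high, origin at the bar's centre, on the screw's vertical axis, 81 above the bench; it turns with the screw and stays at that height. Pinch it from above across the 12 thickness.
- thumbscrew (a joint): angle of the thumbscrew (rad), growing clockwise seen from above (tighter). Light friction (0.05 N m); stays where left; stops hard, seated, at 4.0. Starts between 0.9 and 2.1. The wing's yaw is the clamp's yaw minus this angle (at 0 the wing lies along the clamp's x). Each rad moves the jaw 3.5 mm towards the stop; at the seated end it has pushed the cassette flush.
- slide_box: bystander, not part of the job: grey slide box with a lid, 85 x 65 x 34 high, origin under its centre
- petri_dish: bystander, not part of the job: clear round lidded dish, 94 across, 15 high
- objective: bystander, not part of the job: steel microscope objective standing on end, 26 across, 44 high
- bottle: bystander, not part of the job: amber bottle with white cap, 52 across, 110 high
- tip_tray: bystander, not part of the job: clear divided open tray, 100 x 120 x 45 high
- tweezers: bystander, not part of the job: steel tweezers lying flat, 120 long along their y, 6 high
- beaker: bystander, not part of the job: small glass beaker, 60 across, 70 high

How it is judged:
By the outcome, as a careful person would: the job done as asked, in the order asked, and still so for the second after the job is handed in, while the arm keeps its last pose, push and grip.
It also fails if it takes over 72 s, if anything falls off the work surface, if the arm or the gripper's body presses on something with over 40 N, if the wrist force passes 120 N, or if a joint passes its speed limit or range.

## Working session

There is one attempt and no reset: what is moved stays moved. The work goes in short steps, Python scripts to look and compute and a tool call to move; the robot and the scene stay as the last step left them, time stands still between calls to the robot, and variables do not carry over. Pictures are saved under pics/ and viewed, at most 10 in all, crops included, and the job is handed in when it is done.

Besides the shell and the picture viewer there is one more tool, called after "Call:" as name(argument=value, ...) on one line, values as JSON. play_rows: Moves the arm, as the interface text tells. Its arguments: {"type":"object","properties":{"series":{"type":"array"},"jaw":{"type":"number"},"force":{"type":"number"}},"required":["series"]}

```bash
mkdir -p pics; ls
cat > h.py <<'E'
import numpy as np, cv2
from bench import ctrl
from scipy.spatial.transform import Rotation as R
def shot(name,fn=None):
    o=ctrl.get_obs(); c=ctrl.camera(name); im=c["image"]
    if fn: cv2.imwrite("pics/"+fn,im[:,:,::-1])
    f=im.shape[0]/2/np.tan(np.radians(c["vfov"])/2)
    if name=="wrist":
        T=np.eye(4);T[:3,:3]=R.from_quat(o["ee_rot"]).as_matrix();T[:3,3]=o["ee_pos"];T=T@np.array(c["tool_from_camera"])
    else: T=np.array(c["cam_to_world"])
    return dict(im=im,z=c["range_z"],f=f,cx=c["cx"],cy=c["cy"],T=T)
def plane(s,px,h):
    px=np.atleast_2d(px).astype(float)
    d=np.c_[(px[:,0]-s["cx"])/s["f"],(px[:,1]-s["cy"])/s["f"],np.ones(len(px))]@s["T"][:3,:3].T
    o=s["T"][:3,3]; return o+d*((h-o[2])/d[:,2])[:,None]
def cloud(s):
    v,u=np.mgrid[:s["z"].shape[0],:s["z"].shape[1]]
    z=s["z"]; P=np.stack([(u-s["cx"])/s["f"]*z,(v-s["cy"])/s["f"]*z,z],-1)
    W=P@s["T"][:3,:3].T+s["T"][:3,3]; W[z==0]=np.nan; return W
E
python3 - <<'E'
from h import *
o=ctrl.get_obs();print(o)
s=shot("top","top.png");print(s["T"],s["f"])
shot("scene","scene.png")
E
```

```text
pics
{'time_s': 0.0, 'q': array([-1.38361653e+00,  4.80882478e-01,  1.59685340e+00, -1.62556029e-05,
        1.06508520e+00, -4.66051120e-02]), 'dq': array([-8.22823689e-05, -6.36815065e-04,  1.85308123e-03,  1.05140499e-03,
       -1.39879001e-03, -4.18697693e-05]), 'tau': array([ 1.77536644e-03, -9.50641179e+01, -4.30182803e+01,  2.09726759e-04,
        1.24990643e-02, -1.17927402e-04]), 'ee_pos': array([ 0.15051716, -0.63192104,  0.23064715]), 'ee_rot': array([ 9.93175206e-01,  1.16630327e-01, -5.02260456e-05, -6.12193102e-04]), 'wrist_force': array([0.29230698, 0.30936625, 0.38417851]), 'moment': array([-0.00421803,  0.01045662, -0.00892779]), 'finger_force': 0.0, 'width': 0.08540983727109248}
[[-0.00986079 -0.98036519  0.1969438   0.39348933]
 [-0.99990178  0.01162892  0.00782336 -0.07987652]
 [-0.00995999 -0.19684731 -0.98038357  0.97138415]
 [ 0.          0.          0.          1.        ]] 405.10997246263764
```

View pics/top.png

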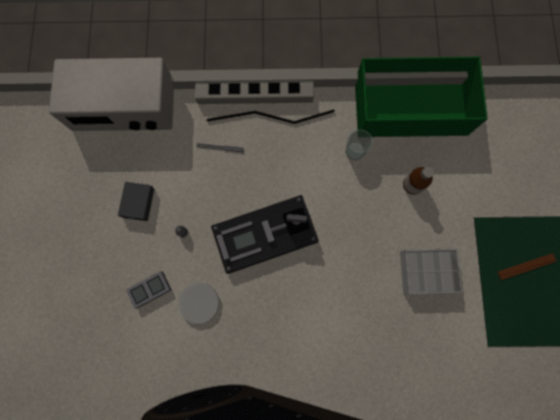

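View pics/scene.png

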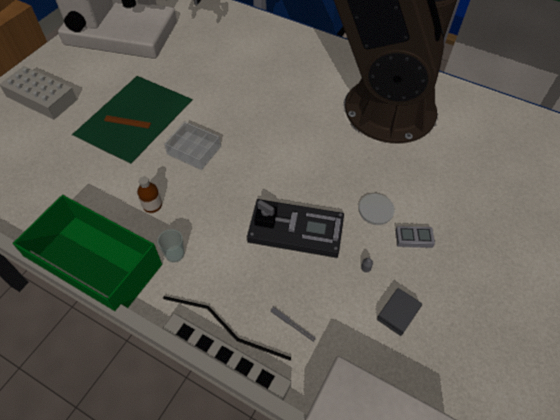

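The top picture shows the cassette near (149,289), with its long axis tilted. The clamp is centred at about (264,234), with the stop on the left near (222,250) and the screw at (297,219). The dish is at (199,304) and the objective at (181,231).

Run:
```python
from h import *
s=shot("top");W=cloud(s)
def rect(box,h,tol):
    x0,y0,x1,y1=box
    m=np.zeros(W.shape[:2],bool);m[y0:y1,x0:x1]=True
    m&=abs(W[...,2]-h)<tol
    n,l,st,_=cv2.connectedComponentsWithStats(m.astype(np.uint8));k=1+st[1:,4].argmax();m=l==k
    P=W[m][:,:2].astype(np.float32); (c,sz,a)=cv2.minAreaRect(P)
    print(box,m.sum(),np.round(c,4),np.round(sz,4),"ang",round(a,1),"zmed",np.median(W[m][:,2]).round(4))
rect((115,260,180,318),.022,.006)
rect((200,185,330,285),.030,.006)
rect((275,200,325,245),.090,.008)
rect((275,200,325,245),.060,.006)
for p in [(60,20),(264,234),(297,219),(199,304),(181,231),(150,289),(225,248)]:
    print(p,W[p[1],p[0]].round(3))
im=s["im"][180:320,110:330]; cv2.imwrite("pics/c1.png",cv2.convertScaleAbs(cv2.resize(im[:,:,::-1],(792,504),interpolation=cv2.INTER_CUBIC),alpha=1.7))
```

```text
(115, 260, 180, 318) 869 [0.405  0.2274] [0.0504 0.0908] ang 28.0 zmed 0.0228
(200, 185, 330, 285) 4005 [ 0.5321 -0.0433] [0.1201 0.2302] ang 18.7 zmed 0.0302
(275, 200, 325, 245) 118 [ 0.557  -0.1171] [0.0426 0.0125] ang 84.4 zmed 0.0933
(275, 200, 325, 245) 322 [ 0.5571 -0.1173] [0.0503 0.0499] ang 19.2 zmed 0.0597
(60, 20) [ 1.69   0.965 -0.746]
(264, 234) [ 0.53  -0.043  0.028]
(297, 219) [ 0.552 -0.118  0.096]
(199, 304) [0.37  0.108 0.017]
(181, 231) [0.537 0.15  0.041]
(150, 289) [0.405 0.221 0.022]
(225, 248) [0.496 0.046 0.047]
```

View pics/c1.png

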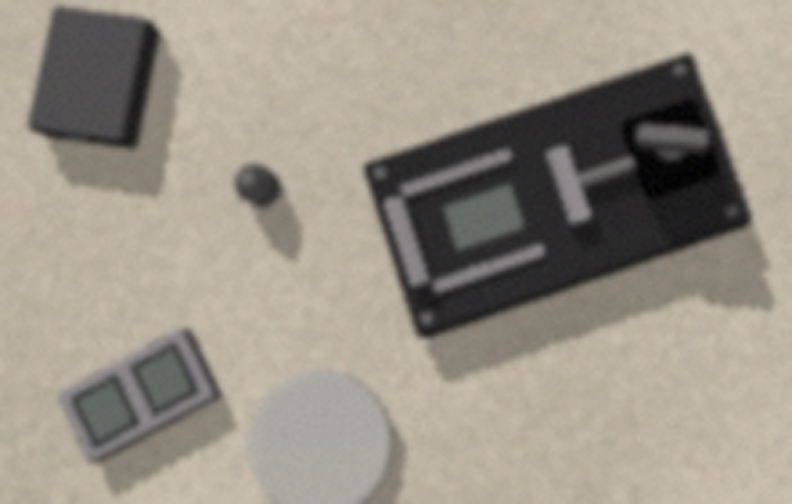

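The crop shows the stop at left (405,240), the jaw at (568,185) and the wing at (672,135). The cassette is at (140,395). Depth gives these poses:
- **Clamp:** yaw 18.7°.
- **Wing:** yaw 84.4°, so the thumbscrew angle is about 2.0 rad.
- **Cassette:** yaw 28°.

```bash
cat >> h.py <<'E'
def psi(o): x=R.from_quat(o["ee_rot"]).as_matrix()[:,0]; return np.degrees(np.arctan2(x[1],x[0]))
def go(x,y,z,yaw):
    o=ctrl.get_obs(); M=R.from_quat(o["ee_rot"]).as_matrix()
    d=M.T@(np.array([x,y,z])-o["ee_pos"])*1000; t=-np.radians((yaw-psi(o)+180)%360-180)
    print("t",round(o["time_s"],2),"pos",o["ee_pos"].round(4),"psi",psi(o).round(2),"MOVE",d.round(1),t.round(4),"F",o["wrist_force"].round(1),"w",round(o["width"],4))
E
python3 -c "
from h import *
go(.55,-.25,.23,95)"
```

```text
t 0.15 pos [ 0.1505 -0.632   0.2308] psi 13.4 MOVE [ 477.1 -279.     1.1] -1.4242 F [-0.1 -0.2  0.4] w 0.0853
```

Call:
play_rows(series=[[477,-279,0,-1.42],[477,-279,0,-1.42],[477,-279,0,-1.42],[477,-279,0,-1.42],[477,-279,0,-1.42],[477,-279,0,-1.42],[477,-279,0,-1.42],[477,-279,0,-1.42],[477,-279,0,-1.42],[477,-279,0,-1.42],[477,-279,0,-1.42],[477,-279,0,-1.42]], jaw=85, force=40)

```text
time_s: 1.15
ee_pos: [0.5131, -0.2849, 0.2313]
ee_rot: [0.674, 0.738, -0.0, -0.0]
wrist_force: [1.3, -1.0, -0.1]
width: 0.0849
finger_force: 0.0
```

```bash
python3 -c "
from h import *
go(.41,.22,.19,118)"
```

```text
t 1.15 pos [ 0.5131 -0.2849  0.2313] psi 95.21 MOVE [512.2 -56.9  41.3] -0.3978 F [ 1.3 -1.  -0.1] w 0.0849
```

Call:
play_rows(series=[[505,-57,41,-0.4],[505,-57,41,-0.4],[505,-57,41,-0.4],[505,-57,41,-0.4],[505,-57,41,-0.4],[505,-57,41,-0.4],[505,-57,41,-0.4],[505,-57,41,-0.4],[505,-57,41,-0.4],[505,-57,41,-0.4],[505,-57,41,-0.4],[505,-57,41,-0.4]])

```text
time_s: 2.15
ee_pos: [0.4143, 0.204, 0.191]
ee_rot: [0.517, 0.856, 0.0, 0.0]
wrist_force: [2.2, -0.4, 0.2]
width: 0.0849
finger_force: 0.0
```

```bash
python3 -c "
from h import *
go(.405,.2274,.10,118)
s=shot('wrist','w1.png');W=cloud(s)
m=(abs(W[...,2]-.022)<.006)
n,l,st,ce=cv2.connectedComponentsWithStats(m.astype(np.uint8))
for k in range(1,n):
    if st[k,4]>1500: P=W[l==k]; print(st[k],cv2.minAreaRect(P[:,:2].astype(np.float32)),np.median(P[:,2]))
"
```

```text
t 2.15 pos [0.4143 0.204  0.191 ] psi 117.67 MOVE [25.   2.6 91. ] -0.0057 F [ 2.2 -0.4  0.2] w 0.0849
[ 254  109   57   99 5382] ((0.40553152561187744, 0.22651740908622742), (0.050017938017845154, 0.09008601307868958), 27.76332664489746) 0.023543456157941317
[ 153  203   93   87 3815] ((0.3739277124404907, 0.11086417734622955), (0.09020867198705673, 0.09272494167089462), 71.87709045410156) 0.016562579157181012
```

View pics/w1.png

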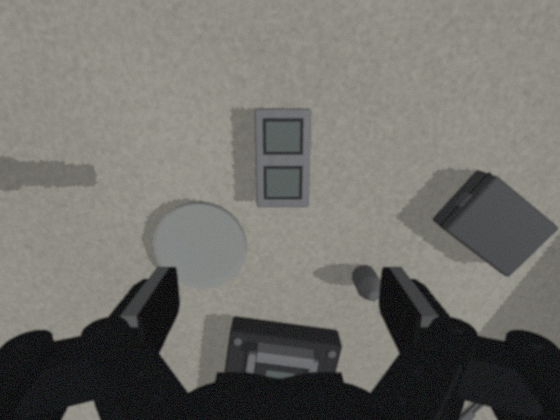

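The wrist view shows the cassette at (283,157), clear of the dish and the box, and its pose agrees with the top view. Now descending.

Call:
play_rows(series=[[24,2,40,0],[24,2,80,0],[24,2,120,0],[24,2,135,0],[24,2,135,0],[24,2,135,0]])

```text
time_s: 2.7
ee_pos: [0.4053, 0.2241, 0.0557]
ee_rot: [0.517, 0.856, -0.001, -0.001]
wrist_force: [0.4, 0.5, 0.3]
width: 0.0852
finger_force: 0.0
```

```bash
python3 -c "
from h import *
go(.4054,.2268,.005,117.8)"
```

```text
t 2.7 pos [0.4053 0.2241 0.0557] psi 117.68 MOVE [ 2.4  1.4 50.7] -0.0022 F [0.4 0.5 0.3] w 0.0852
```

Call:
play_rows(series=[[2,1,25,0],[2,1,45,0],[2,1,51,0],[2,1,51,0],[2,1,51,0]])

```text
time_s: 3.12
ee_pos: [0.4065, 0.2267, 0.0063]
ee_rot: [0.518, 0.856, 0.0, 0.0]
wrist_force: [-0.0, -0.0, -0.2]
width: 0.0848
finger_force: 0.0
```

Call:
play_rows(series=[[0,0,0,0],[0,0,0,0],[0,0,0,0],[0,0,0,0],[0,0,0,0],[0,0,0,0],[0,0,0,0],[0,0,0,0],[0,0,0,0],[0,0,0,0]], jaw=40, force=40)

```text
time_s: 3.95
ee_pos: [0.4063, 0.2268, 0.0061]
ee_rot: [0.517, 0.856, 0.001, 0.0]
wrist_force: [-1.3, -1.2, 17.8]
width: 0.0491
finger_force: 38.5
```

Call:
play_rows(series=[[0,0,-10,0],[0,0,-30,0],[0,0,-60,0],[0,0,-95,0],[0,0,-110,0],[0,0,-110,0],[0,0,-110,0]])

```text
time_s: 4.53
ee_pos: [0.4063, 0.2268, 0.1163]
ee_rot: [0.517, 0.856, 0.001, 0.001]
wrist_force: [0.5, 0.0, -2.4]
width: 0.0487
finger_force: 44.3
```

```bash
python3 -c "
from h import *
o=ctrl.get_obs();M=R.from_quat(o['ee_rot']).as_matrix()
s=shot('wrist','w2.png')
# cassette in tool frame
W=cloud(s); T=(W-o['ee_pos'])@M
m=(abs(T[...,0])<.06)&(abs(T[...,1])<.024)&(T[...,2]>-.03)&(T[...,2]<.01)
P=T[m];print(m.sum(),np.median(P[:,2]),P.min(0),P.max(0),cv2.minAreaRect(P[:,:2].astype(np.float32)))
u=np.radians(108.7);c=np.array([.532,-.0433])
for a in (18.7,):
  a=np.radians(a);X=np.array([np.cos(a),np.sin(a)]);Y=np.array([-X[1],X[0]])
  p=c+Y*(.050-.0035);print('pocket target',p, 'wing exp',c-Y*.078)
go(p[0],p[1],.12,108.7)"
```

```text
23493 -0.017234712242983567 [-0.0443597  -0.02399956 -0.02989253] [0.0459571  0.02399974 0.00407372] ((0.0007986538112163544, 7.264316082000732e-08), (0.04799922928214073, 0.09031679481267929), 89.99966430664062)
pocket target [0.5170915  0.00074528] wing exp [ 0.55700781 -0.1171824 ]
t 4.58 pos [0.4056 0.2265 0.1153] psi 117.68 MOVE [-251.7   -6.2   -4.7] 0.1566 F [ 0.1 -0.3 -1.1] w 0.0492
```

View pics/w2.png

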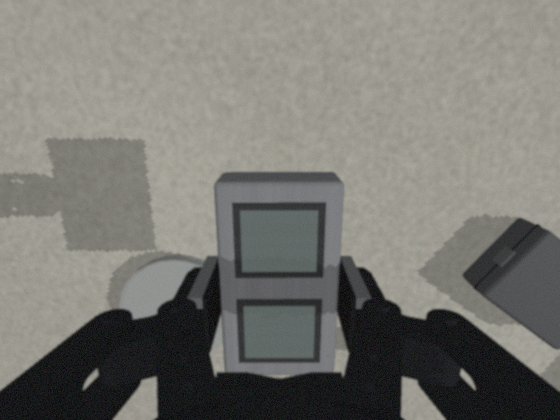

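The wrist view shows the cassette held square and level at (280,275). I'll move above the pocket next.

Call:
play_rows(series=[[-35,-1,-5,0.05],[-75,-2,-5,0.1],[-115,-3,-5,0.157],[-155,-4,-5,0.157],[-190,-5,-5,0.157],[-225,-6,-5,0.157],[-243,-6,-5,0.157],[-251,-6,-5,0.157],[-251,-6,-5,0.157],[-251,-6,-5,0.157],[-251,-6,-5,0.157]])

```text
time_s: 5.5
ee_pos: [0.5159, 0.0025, 0.1195]
ee_rot: [0.583, 0.813, -0.0, -0.001]
wrist_force: [0.5, 0.3, -1.9]
width: 0.049
finger_force: 44.3
```

```bash
python3 -c "
from h import *
go(.5171,.0007,.06,108.7)
s=shot('wrist','w3.png');W=cloud(s)
a=np.radians(18.7);X=np.array([np.cos(a),np.sin(a)]);Y=np.array([-X[1],X[0]])
D=W[...,:2]-[.532,-.0433]; cx=D@X;cy=D@Y
for nm,lo,hi in (('stop',.041,.052),('rail',.033,.038),('deck',.025,.0325)):
  m=(W[...,2]>lo)&(W[...,2]<hi)&(abs(cx)<.065)&(cy>.0)&(cy<.125)
  print(nm,m.sum(),np.nanpercentile(cx[m],[1,50,99]).round(4),np.nanpercentile(cy[m],[1,50,99]).round(4),np.median(W[m][:,2]).round(4))
s=shot('top','t2.png')
"
```

```text
t 5.5 pos [0.5159 0.0025 0.1195] psi 108.72 MOVE [-2.2  0.6 59.5] 0.0004 F [ 0.5  0.3 -1.9] w 0.049
stop 1848 [-0.0278  0.0003  0.0286] [0.0944 0.1002 0.106 ] 0.0472
rail 820 [-0.0526  0.001   0.053 ] [0.0783 0.0893 0.1076] 0.0358
deck 10394 [-0.0587  0.0045  0.0592] [0.0147 0.0857 0.1138] 0.0311
```

View pics/w3.png

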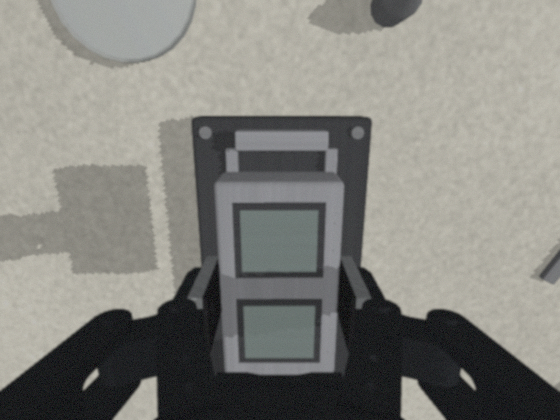

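The wrist view shows the cassette centred over the rails, with the stop at (282,140). The measured stop and rails match the clamp estimate to about 0.5 mm, so I'll lower it.

Call:
play_rows(series=[[-3,0.5,15,0],[-3,0.5,35,0],[-3,0.5,55,0],[-3,0.5,68,0],[-3,0.5,74,0],[-3,0.5,74,0],[-3,0.5,74,0]])

```text
time_s: 6.18
ee_pos: [0.5184, -0.0007, 0.0464]
ee_rot: [0.583, 0.813, -0.0, -0.0]
wrist_force: [-0.6, 0.9, -0.6]
width: 0.049
finger_force: 44.3
```

```bash
python3 -c "
from h import *
go(.5174,-.0003,.0358,108.7)"
```

```text
t 6.18 pos [ 0.5184 -0.0007  0.0464] psi 108.72 MOVE [ 0.7 -0.9 10.6] 0.0004 F [-0.6  0.9 -0.6] w 0.049
```

Call:
play_rows(series=[[0.5,-1,4,0],[0.5,-1,7,0],[0.5,-1,9,0],[0.5,-1,10,0],[0.5,-1,10,0],[0.5,-1,10,0]])

```text
time_s: 6.68
ee_pos: [0.5175, -0.001, 0.0363]
ee_rot: [0.583, 0.812, 0.0, 0.0]
wrist_force: [-0.8, -0.2, 1.9]
width: 0.0489
finger_force: 44.6
```

Call:
play_rows(series=[[0,0,0.5,0],[0,0,0.5,0],[0,0,0.5,0]])

```text
time_s: 6.93
ee_pos: [0.5175, -0.001, 0.0362]
ee_rot: [0.583, 0.812, 0.0, 0.0]
wrist_force: [-4.9, 0.7, 13.1]
width: 0.0486
finger_force: 46.0
```

It's seated on the deck, so I'll let go partway and retreat.

Call:
play_rows(series=[[0,0,0,0],[0,0,0,0],[0,0,0,0],[0,0,0,0],[0,0,0,0]], jaw=68)

```text
time_s: 7.35
ee_pos: [0.5174, -0.001, 0.0355]
ee_rot: [0.583, 0.812, -0.0, -0.0]
wrist_force: [-0.3, -0.8, 0.2]
width: 0.0681
finger_force: 0.0
```

Call:
play_rows(series=[[0,0,-10,0],[0,0,-30,0],[0,0,-65,0],[0,0,-105,0],[0,0,-124,0],[0,0,-124,0],[0,0,-124,0]])

```text
time_s: 7.93
ee_pos: [0.5182, -0.0011, 0.1615]
ee_rot: [0.583, 0.812, 0.001, 0.001]
wrist_force: [-0.4, -0.0, -0.4]
width: 0.0676
finger_force: 0.0
```

```bash
python3 -c "
from h import *
go(.557,-.1172,.16,84.4)
a=np.radians(18.7);X=np.array([np.cos(a),np.sin(a)]);Y=np.array([-X[1],X[0]])
s=shot('top');W=cloud(s)
D=W[...,:2]-[.532,-.0433]; cx=D@X;cy=D@Y
for nm,lo,hi,y0,y1 in (('cass',.048,.058,-.005,.11),('jaw',.041,.047,-.05,.01),('wing',.085,.105,-.13,-.05)):
  m=(W[...,2]>lo)&(W[...,2]<hi)&(abs(cx)<.06)&(cy>y0)&(cy<y1)
  if m.sum()<5: print(nm,m.sum());continue
  print(nm,m.sum(),np.percentile(cx[m],[1,99]).round(4),np.percentile(cy[m],[1,99]).round(4),cv2.minAreaRect(np.c_[cx[m],cy[m]].astype(np.float32)))
im=s['im'][180:320,110:330]; cv2.imwrite('pics/c2.png',cv2.convertScaleAbs(cv2.resize(im[:,:,::-1],(792,504),interpolation=cv2.INTER_CUBIC),alpha=1.7))
"
```

```text
t 7.93 pos [ 0.5182 -0.0011  0.1615] psi 108.68 MOVE [-122.5   -0.4    1.6] 0.4238 F [-0.4 -0.  -0.4] w 0.0676
cass 47 [-0.0279  0.0062] [0.0804 0.1053] ((-0.012023916468024254, 0.09846489876508713), (0.02536911331117153, 0.03299019858241081), 64.6648178100586)
jaw 73 [-0.0242  0.0039] [-0.0495 -0.0068] ((-0.004969362169504166, -0.02465798892080784), (0.02063463069498539, 0.05116705596446991), 28.678024291992188)
wing 112 [-0.012   0.0121] [-0.0974 -0.0576] ((6.423797458410263e-05, -0.07802113890647888), (0.04274982959032059, 0.012019801884889603), 64.93573760986328)
```

View pics/c2.png

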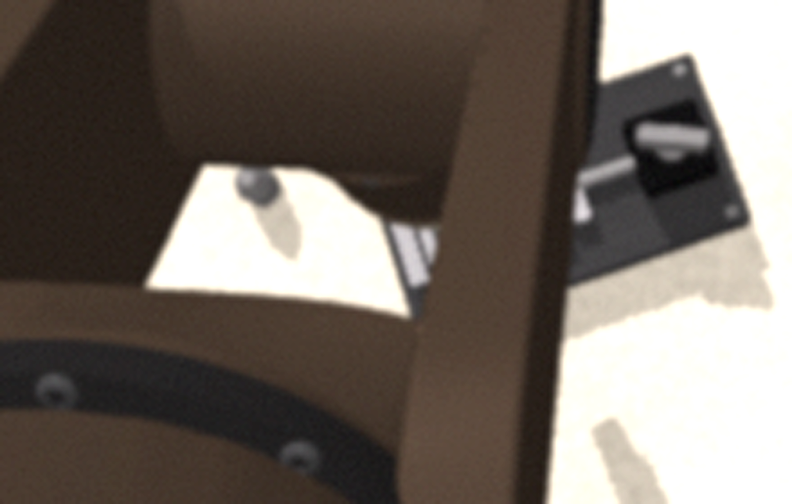

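The arm hides the pocket in this view. The wing at (672,135) is unchanged at about 2.0 rad. I'll move over it and check the cassette with the wrist camera on the way.

Call:
play_rows(series=[[-30,0,0,0.1],[-60,0,0,0.2],[-90,0,0,0.32],[-112,0,0,0.425],[-122,0,0,0.425],[-122,0,0,0.425],[-122,0,0,0.425]], jaw=50)

```text
time_s: 8.57
ee_pos: [0.5556, -0.1164, 0.1586]
ee_rot: [0.741, 0.672, -0.001, -0.001]
wrist_force: [-0.5, -0.4, -0.4]
width: 0.0504
finger_force: 0.0
```

```bash
python3 -c "
from h import *
go(.557,-.1172,.068,84.1)
a=np.radians(18.7);X=np.array([np.cos(a),np.sin(a)]);Y=np.array([-X[1],X[0]])
s=shot('wrist','w4.png');W=cloud(s)
D=W[...,:2]-[.532,-.0433]; cx=D@X;cy=D@Y
for nm,lo,hi,y0,y1 in (('cass',.0495,.058,-.005,.11),('jaw',.041,.049,-.05,.01),('wing',.085,.105,-.11,-.05)):
  m=(W[...,2]>lo)&(W[...,2]<hi)&(abs(cx)<.06)&(cy>y0)&(cy<y1)
  if m.sum()<5: print(nm,m.sum());continue
  print(nm,m.sum(),np.percentile(cx[m],[1,99]).round(4),np.percentile(cy[m],[1,99]).round(4),cv2.minAreaRect(np.c_[cx[m],cy[m]].astype(np.float32)),np.median(W[m][:,2]).round(4))
"
```

```text
t 8.57 pos [ 0.5556 -0.1164  0.1586] psi 84.44 MOVE [-0.7  1.7 90.6] 0.0059 F [-0.5 -0.4 -0.4] w 0.0504
cass 8830 [-0.0251  0.0236] [0.001  0.0792] ((-0.0008459631353616714, 0.04256618767976761), (0.08478835970163345, 0.04995017498731613), 89.9842300415039) 0.0536
jaw 1982 [-0.024   0.0244] [-0.0489  0.0002] ((0.002116238698363304, -0.023390427231788635), (0.051048293709754944, 0.05298801511526108), 7.227726936340332) 0.0468
wing 1206 [-0.0116  0.0129] [-0.0978 -0.0578] ((0.0004941532388329506, -0.07837919145822525), (0.043051473796367645, 0.01168029010295868), 65.64734649658203) 0.0948
```

View pics/w4.png

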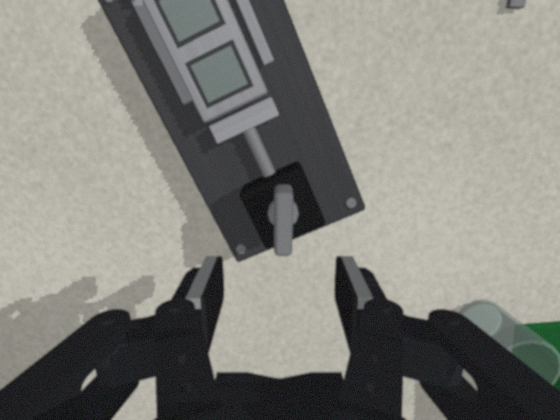

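The wrist view shows the cassette flat between the rails, with its near end at the jaw (240,115). The wing is at (283,218) and aligned with the tool. I'll descend and pinch it.

Call:
play_rows(series=[[-0.5,1.5,25,0],[-0.5,1.5,50,0],[-0.5,1.5,75,0],[-0.5,1.5,87,0],[-0.5,1.5,90,0],[-0.5,1.5,90,0],[-0.5,1.5,90,0]])

```text
time_s: 9.2
ee_pos: [0.5584, -0.117, 0.0705]
ee_rot: [0.741, 0.672, 0.0, 0.0]
wrist_force: [-0.1, -1.1, 0.6]
width: 0.05
finger_force: 0.0
```

```bash
python3 -c "
from h import *
go(.5572,-.1173,.068,84.3)"
```

```text
t 9.2 pos [ 0.5584 -0.117   0.0705] psi 84.38 MOVE [-0.5 -1.1  2.5] 0.0014 F [-0.1 -1.1  0.6] w 0.05
```

Call:
play_rows(series=[[-0.5,-0.5,1,0],[-0.5,-0.5,1,0],[-0.5,-0.5,1,0],[-0.5,-0.5,1,0],[-0.5,-0.5,1,0],[-0.5,-0.5,1,0],[-0.5,-0.5,1,0],[-0.5,-0.5,1,0],[-0.5,-0.5,1,0],[-0.5,-0.5,1,0],[-0.5,-0.5,1,0],[-0.5,-0.5,1,0]], jaw=5, force=40)

```text
time_s: 10.2
ee_pos: [0.558, -0.1179, 0.0695]
ee_rot: [0.741, 0.671, 0.0, 0.001]
wrist_force: [-1.0, 0.6, 7.8]
width: 0.0111
finger_force: 42.1
```

```bash
python3 -c "
from h import *
go(.5572,-.1173,.068,84.3);print(ctrl.get_obs()['moment'])"
```

```text
t 10.2 pos [ 0.558  -0.1179  0.0695] psi 84.32 MOVE [ 0.5 -0.8  1.5] 0.0004 F [-1.   0.6  7.8] w 0.0111
[ 0.09369763  0.11093665 -0.00250722]
```

Call:
play_rows(series=[[0,0,0,0.1],[0,0,0,0.2],[0,0,0,0.3],[0,0,0,0.4],[0,0,0,0.5],[0,0,0,0.6],[0,0,0,0.7],[0,0,0,0.8],[0,0,0,0.9],[0,0,0,1.0],[0,0,0,1.0],[0,0,0,1.0]])

```text
time_s: 11.2
ee_pos: [0.5581, -0.1179, 0.0695]
ee_rot: [0.972, 0.233, 0.001, 0.0]
wrist_force: [1.1, 0.5, 6.8]
width: 0.0112
finger_force: 42.1
```

```bash
python3 -c "
from h import *
go(.5572,-.1173,.068,-30.6);print(ctrl.get_obs()['moment'])"
```

```text
t 11.2 pos [ 0.5581 -0.1179  0.0695] psi 26.98 MOVE [-0.5 -0.9  1.5] 1.0049 F [1.1 0.5 6.8] w 0.0112
[ 0.17039532  0.02974129 -0.08930234]
```

Call:
play_rows(series=[[0,0,0,0.1],[0,0,0,0.2],[0,0,0,0.3],[0,0,0,0.4],[0,0,0,0.5],[0,0,0,0.6],[0,0,0,0.7],[0,0,0,0.8],[0,0,0,0.88],[0,0,0,0.9],[0,0,0,0.9]])

```text
time_s: 12.12
ee_pos: [0.5581, -0.118, 0.0695]
ee_rot: [0.977, -0.213, 0.001, 0.0]
wrist_force: [0.3, -0.7, 6.2]
width: 0.0114
finger_force: 42.0
```

```bash
python3 -c "
from h import *
go(.5572,-.1173,.068,-30.6);print(ctrl.get_obs()['moment'])"
```

```text
t 12.12 pos [ 0.5581 -0.118   0.0695] psi -24.65 MOVE [-1.1 -0.2  1.5] 0.1038 F [ 0.3 -0.7  6.2] w 0.0114
[-0.09018282  0.08106352 -0.00688638]
```

Call:
play_rows(series=[[0,0,0,0.02],[0,0,0,0.04],[0,0,0,0.06],[0,0,0,0.06]])

```text
time_s: 12.45
ee_pos: [0.5581, -0.118, 0.0695]
ee_rot: [0.97, -0.242, 0.001, 0.0]
wrist_force: [-0.3, -0.7, 7.2]
width: 0.0109
finger_force: 42.0
```

```bash
python3 -c "
from h import *
go(.5572,-.1173,.068,-30.6);print(ctrl.get_obs()['moment'])"
```

```text
t 12.45 pos [ 0.5581 -0.118   0.0695] psi -28.05 MOVE [-1.1 -0.2  1.5] 0.0444 F [-0.3 -0.7  7.2] w 0.0109
[-0.00529034  0.02638889  0.0113512 ]
```

Call:
play_rows(series=[[0,0,0,0.02],[0,0,0,0.04],[0,0,0,0.06],[0,0,0,0.06]])

```text
time_s: 12.78
ee_pos: [0.5581, -0.118, 0.0695]
ee_rot: [0.963, -0.271, 0.001, 0.0]
wrist_force: [0.2, -0.7, 7.8]
width: 0.0111
finger_force: 42.3
```

```bash
python3 -c "
from h import *
go(.5572,-.1173,.068,-30.6);print(ctrl.get_obs()['moment'])"
```

```text
t 12.78 pos [ 0.5581 -0.118   0.0695] psi -31.46 MOVE [-1.1 -0.1  1.5] -0.015 F [ 0.2 -0.7  7.8] w 0.0111
[0.00502626 0.02353419 0.50981314]
```

The moment is rising, so I'll take one more small step to confirm it has seated.

Call:
play_rows(series=[[0,0,0,0.02],[0,0,0,0.03],[0,0,0,0.03]])

```text
time_s: 13.03
ee_pos: [0.5581, -0.118, 0.0696]
ee_rot: [0.959, -0.285, 0.001, 0.0]
wrist_force: [-0.7, 0.3, 8.8]
width: 0.0115
finger_force: 49.5
```

```bash
python3 -c "
from h import *
go(.5572,-.1173,.068,-30.6);print(ctrl.get_obs()['moment'])
a=np.radians(18.7);X=np.array([np.cos(a),np.sin(a)]);Y=np.array([-X[1],X[0]])
s=shot('top');W=cloud(s)
D=W[...,:2]-[.532,-.0433]; cx=D@X;cy=D@Y
for nm,lo,hi,y0,y1 in (('cass',.0495,.06,.0,.094),('all',.041,.06,-.03,.11)):
  m=(W[...,2]>lo)&(W[...,2]<hi)&(abs(cx)<.03)&(cy>y0)&(cy<y1)
  if m.sum()<5: print(nm,m.sum());continue
  print(nm,m.sum(),np.percentile(cx[m],[1,99]).round(4),np.percentile(cy[m],[1,99]).round(4))
im=s['im'][180:320,110:330]; cv2.imwrite('pics/c3.png',cv2.convertScaleAbs(cv2.resize(im[:,:,::-1],(792,504),interpolation=cv2.INTER_CUBIC),alpha=1.3))
"
```

```text
t 13.03 pos [ 0.5581 -0.118   0.0696] psi -33.1 MOVE [-1.2 -0.1  1.6] -0.0437 F [-0.7  0.3  8.8] w 0.0115
[-0.01036288  0.02410895  1.07740684]
cass 0
all 0
```

View pics/c3.png

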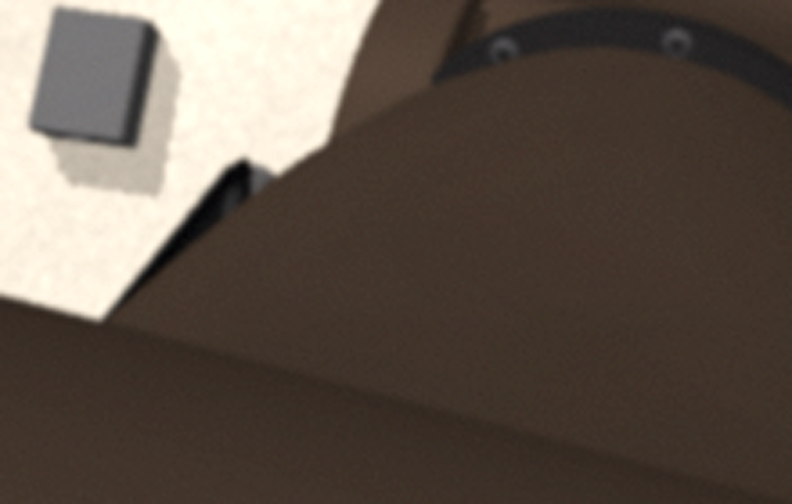

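The arm covers the clamp in this picture, but the moment climbs stiffly from ψ ≈ -30°, which is the expected 4.0 rad stop. Now I'll back off a quarter turn, to ψ ≈ 59.7°.

Call:
play_rows(series=[[0,0,0,-0.08],[0,0,0,-0.18],[0,0,0,-0.28],[0,0,0,-0.38],[0,0,0,-0.48],[0,0,0,-0.58],[0,0,0,-0.68],[0,0,0,-0.78],[0,0,0,-0.88],[0,0,0,-0.98],[0,0,0,-1.0],[0,0,0,-1.0]])

```text
time_s: 14.08
ee_pos: [0.5581, -0.1179, 0.0695]
ee_rot: [0.978, 0.21, 0.001, 0.0]
wrist_force: [0.7, 0.5, 6.7]
width: 0.011
finger_force: 42.0
```

Call:
play_rows(series=[[0,0,0,-0.1],[0,0,0,-0.2],[0,0,0,-0.3],[0,0,0,-0.4],[0,0,0,-0.5],[0,0,0,-0.58],[0,0,0,-0.62],[0,0,0,-0.62],[0,0,0,-0.62]])

```text
time_s: 14.83
ee_pos: [0.558, -0.1179, 0.0695]
ee_rot: [0.867, 0.498, 0.001, 0.001]
wrist_force: [-0.6, 1.1, 8.0]
width: 0.0113
finger_force: 42.1
```

```bash
python3 -c "
from h import *
go(.5572,-.1173,.068,59.7);print(ctrl.get_obs()['moment'])
a=np.radians(18.7);X=np.array([np.cos(a),np.sin(a)]);Y=np.array([-X[1],X[0]])
s=shot('wrist','w5.png');W=cloud(s)
D=W[...,:2]-[.532,-.0433]; cx=D@X;cy=D@Y
for nm,lo,hi,y0,y1 in (('cass',.0495,.06,-.01,.097),('jaw',.041,.049,-.05,.02),('stop',.041,.049,.09,.11),('wing',.085,.105,-.11,-.04)):
  m=(W[...,2]>lo)&(W[...,2]<hi)&(abs(cx)<.03)&(cy>y0)&(cy<y1)
  if m.sum()<5: print(nm,m.sum());continue
  print(nm,m.sum(),np.percentile(cx[m],[1,99]).round(4),np.percentile(cy[m],[1,99]).round(4),cv2.minAreaRect(np.c_[cx[m],cy[m]].astype(np.float32)))
"
```

```text
t 14.83 pos [ 0.558  -0.1179  0.0695] psi 59.71 MOVE [ 0.1 -1.   1.5] 0.0002 F [-0.6  1.1  8. ] w 0.0113
[0.169239   0.09641051 0.00124659]
cass 18949 [-0.0243  0.0241] [0.0045 0.0776] ((-0.0004952270537614822, 0.0429922454059124), (0.050280869007110596, 0.0785009041428566), 0.07426202297210693)
jaw 4792 [-0.0235  0.025 ] [-0.0486  0.0137] ((0.006728179752826691, -0.017481036484241486), (0.05730196088552475, 0.060143277049064636), 18.13204574584961)
stop 0
wing 4673 [-0.016   0.0189] [-0.0936 -0.0604] ((0.0006920229643583298, -0.07844706624746323), (0.03670515865087509, 0.03653588518500328), 85.95704650878906)
```

View pics/w5.png

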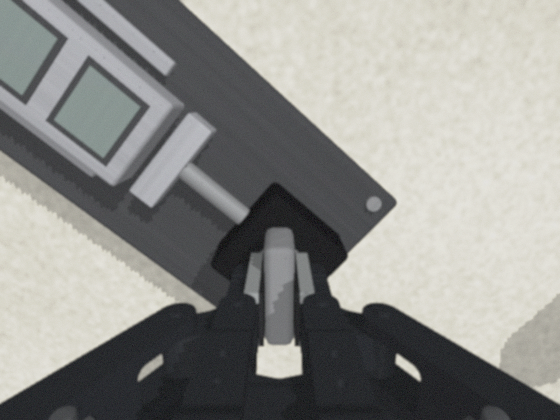

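The wrist view shows the jaw at (172,160) backed off from the cassette, whose near end is at clamp y ≈ +4.5 mm, meaning it is flush with the stop. The wing is still pinched at (280,290). I'm handing the job in.

```bash
python3 -c "
from h import *
print(ctrl.sign_off())"
```

```text
the job is handed in; nothing more can be done
None
```

The job is handed in at about 15 s of the 72 s allowed: the cassette lies flat in the pocket against the end stop, and the thumbscrew was turned until it seated, backed off a quarter turn, and is still gripped and held still there.

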